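# Hang the fittings caddy on the counter hook stand

## Robot

A 6-joint arm with a two-finger parallel gripper is mounted at the origin on the work surface. World frame = base frame: x ahead of the robot, y to its left, z up, the work surface at z = 0. Lengths are in m, angles in rad, forces in N, time in s.
With the tool pointing down it reaches from about 0.35 to 0.775 m from the base axis. Payload 5.5 kg.
Tool frame: the origin (TCP) lies between the finger pads; the fingertips stand 17 mm ahead of it and the grasp point (between the pads) lies 2 mm behind it (env.finger_overhang is the distance from the TCP to the fingertips, in m); z points along the fingers, y is the line along which they close (so a half turn about z gives the same grasp; the last joint's range is limited). The gripper opens to 85 mm and grips with 20 to 120 N. Pads are 22 mm wide; open, the fingers measure 114 mm over their backs; the gripper's body (76 mm by 85 mm) begins 54 mm behind the grasp point. The pads swing forward as they close: fully open they stand 13 mm farther back than shut.
Start: joints at [-1.471, 0.313, 0.046, 1.304, 0, 1.431], TCP at [0.137, -0.559, 0.248] pointing down, gripper open.
Joint ranges: [-2.76, 2.76], [-0.86, 1.69], [-1.03, 1.26], [-2.2, 2.34], [-1.47, 1.5], [-3.14, 3.14]. Speed limits (rad/s): [2.57, 2.57, 3.14, 3.14, 3.14, 3.14].

## Interface

Orientations are given as a unit quaternion [w, x, y, z].
In Python, from workcell import env gives the robot as it stands. The module is installed in compiled form; this text tells all that it offers.
- The arm moves only by the shell command python3 -m pendant 'ROWS' [FORCE]. ROWS is JSON, a list of rows, each a list of 5 numbers: the gripper's target within -1 to 1 (fully open at 1, half-way at 0, shut at -1), then the shift along the tool's x, y, z in m, then the turn about the tool's z in rad. A call has 1 to 8 rows; each row shifts and turns the commanded pose from where the row before left it, along the tool's axes as they then stand; what a row does not reach is not made up. A row lasts 1/8 s, in which the tool goes at most 62.5 mm and 10.7 degrees, less where a joint would pass 70% of its speed; a pose out of reach is approached as far as the arm can. A call with a gripper value outside its range is refused whole. The fingers move at their own pace and stop on an object; FORCE is the grip in N (left out, the last holds). Time passes only in rows, so rows that do not move let the fingers close. It gives the time, the measured TCP pose, the force, the opening and the grip force at its end, in the units of the state.
- env.get_state(): the state, without advancing time (a new reading comes with each control period).
- env.read_camera(name): name is "scene" or "top" or "wrist"; returns the picture (400x640x3 uint8, red, green, blue); there is no depth.
- env.calibration(name): a dict with "K" (3x3 intrinsics, pixels), "distortion" ([k1, k2, p1, p2, k3] as OpenCV has them; the pictures are not rectified), "T" (4x4, takes a point from camera to world coordinates); the wrist camera has in their place "tool_from_camera" (4x4, takes a point from camera to tool coordinates, whose origin is the TCP and whose axes are the flange's). Camera axes: x right, y down, z forward; pixel columns grow to the right and rows downward; lengths in m; the calibration is good to about 2 mm. A picture is of the moment at which its call begins: read the wrist's pose just before it. calibration takes no time and is no camera call.
- env.hand_in(): hands the job in; it is judged then, once.
Trained networks look in the newest picture that a camera, given by its name, has taken for a name from the list of things; names that differ only in an ending like _2 or _b are one class to them, and where a whole thing is asked for, a point or a joint stands for the part that bears it (a point fixed in the world has none). Each returns a list of dicts, best first, with "score" (0 to 1); they miss things now and then, are a little off and sometimes report something else, mostly with a low value. They report only what shows in the picture. A call takes as long as a camera call. They do not tell look-alikes from the thing itself.
- env.recognise(camera, label): "centre" ([column, row] in pixels, amid what is visible of it).
The state is a dict: "clock": time; "joint_pos": joint angles; "qvel": joint speeds; "tau": joint torques, N m; "tcp_pos": TCP position; "orientation": TCP orientation; "wrist_force": force on the tool from outside, world axes, zero at the start; "ft_torque": the same for the moment, N m; "finger_gap": finger opening in m; "grip_force": force on a finger pad.
Only numpy, scipy, OpenCV 4.12 (cv2) and the standard library are available. Lean on these libraries where they do the work, as an engineer would, in place of code of your own. Each camera call takes 0.05 s, during which the arm holds its last target. There are 200 camera calls.

## Task

Hang the yellow caddy, with its two brass fittings still in it, by its handle on the hook of the telescopic stand. The stand's height was changed and nobody noted it, so find out how high the hook is; then, keeping the caddy upright all the way, bring the handle over the upturned tip, set it gently down on the hook while you still hold it (do not drop it on or force it), and let go so that it hangs freely and level. Leave everything else on the counter where it is.

Things in the scene. Friction and masses are not known exactly. Their poses are not given: they have to be found in the camera images.
- caddy: Yellow open steel caddy to be hung, 0.2 to 0.3 kg plus two 0.06 kg fittings. Box 80 mm (its x) by 130 mm (its y) by 72 mm high, walls 4 mm, with a fixed steel hoop handle over it, in the plane x = 0. The open window between the box rim and the underside of the handle bar is 53 mm high and 114 mm wide. Origin: centre of the underside; z up.
- caddy_handle (a point): Middle of the yellow caddy's handle bar, on the bar's axis, 130 mm above the caddy's underside; axes as the caddy's. The bar is round, 10 mm thick, straight along y from -62 to +62 mm, with a 10 mm upright at each end. Grip it about 38 mm beside the middle, so that the hook can go under the middle.
- elbow: Brass elbow fitting lying loose in the yellow caddy, about 35 x 35 x 22 mm; origin under the centre of its body.
- tee: Brass tee fitting lying loose in the yellow caddy, about 35 x 48 x 22 mm; origin under the centre of its body.
- stand: Fixed telescopic hook stand. Origin: centre of the underside of its steel foot (150 x 130 x 12 mm), in the axis of the upright; z up; the hook points along the stand's own -x. Outer tube 22 mm thick, ending in a black clamp collar 32 mm thick. A 14 mm rod rises out of it; its clamp holds against pushes below 60 N.
- stand_collar (a point): Centre of the top of the black clamp collar, 148 mm above the counter. The rod above it is clamped at an unknown height, not in these readings: to be seen or felt. On the rod sits a flat red cap, 40 mm across, safe to touch from above; its top is anywhere from 174 to 294 mm above the counter. All hook heights follow from the cap top.
- under_hook (a point): Point on the counter's level straight below the middle of the hook's seat, 80 mm from the upright's axis. The hook is a 10 mm steel bar that leaves the rod just under the cap, along the stand's -x. From x = -60 to -100 mm it is flat (the seat), upper side 13 mm below the cap top; then the tip slopes up to a rounded end at x = -127 mm, 11 mm above the cap top.
- blue_caddy: Blue empty caddy of the same shape and size as the yellow one, a bystander; origin at the centre of its underside.
- tape: Yellow and black tape measure, 80 x 40 x 62 mm, a bystander; origin under its centre.
- screwdriver: Red-handled screwdriver, 190 mm long, lying, a bystander.
- sealant: Jar of thread sealant with a blue cap, 56 mm across and 85 mm high, a bystander; origin under its centre.
- carton: Small cardboard carton, 90 x 120 x 60 mm, a bystander; origin under its centre.
- valve: Brass ball valve with a red lever, about 60 x 75 x 50 mm, a bystander; origin under its centre.
Not all that is in view belongs to the job. Several things have the shape of the stand; the one meant has the colours described above.

How it is judged:
By the outcome, as a careful person would: the job done as asked, in the order asked, and still so for the second after the job is handed in, with the robot touching nothing.
It also fails if it takes over 64 s, if anything falls off the work surface, if the arm or the gripper's body presses on something with over 40 N, if the wrist force passes 120 N, or if a joint passes its speed limit or range.

## Working session

There is one attempt and no reset: what is moved stays moved. The work goes in short steps, Python scripts to look and compute and a shell command to move; the robot and the scene stay as the last step left them, time stands still between calls to the robot, and variables do not carry over. Pictures are saved under pics/ and viewed, at most 10 in all, crops included, and the job is handed in when it is done.

```bash
mkdir -p pics
python3 - <<'E'
from workcell import env
import cv2,numpy as np
for c in ["scene","top"]:
    im=env.read_camera(c); cv2.imwrite(f"pics/{c}0.png",im[:,:,::-1])
    for l in ["caddy","caddy_handle","stand","stand_collar","under_hook"]:
        print(c,l,[(np.round(d["centre"],1).tolist(),round(d["score"],2)) for d in env.recognise(c,l)])
    k=env.calibration(c); print(np.round(k["K"],1).tolist(),np.round(k["T"],3).tolist(),np.round(k["distortion"],3))
s=env.get_state();print({k:np.round(v,3).tolist() for k,v in s.items()})
print(np.round(env.calibration("wrist")["tool_from_camera"],3))
E
```

```text
scene caddy [([236.3, 166.4], 0.63), ([299.0, 179.5], 0.62), ([241.0, 194.1], 0.62)]
scene caddy_handle [([298.7, 178.2], 0.92), ([401.9, 285.6], 0.67)]
scene stand [([323.2, 262.8], 0.98), ([457.8, 265.1], 0.89), ([257.4, 127.1], 0.6)]
scene stand_collar [([456.7, 267.0], 0.88), ([321.5, 259.8], 0.71)]
scene under_hook [([321.6, 259.8], 0.82), ([454.1, 270.0], 0.81), ([372.9, 302.7], 0.48)]
[[400.5, 0.0, 319.4], [0.0, 400.5, 199.1], [0.0, 0.0, 1.0]] [[-0.821, 0.497, -0.281, 0.94], [0.571, 0.71, -0.413, 0.644], [-0.005, -0.499, -0.866, 1.299], [0.0, 0.0, 0.0, 1.0]] [0.003 0.    0.    0.    0.   ]
top caddy [([372.3, 208.1], 0.57)]
top caddy_handle [([375.6, 204.3], 0.85)]
top stand [([182.1, 286.5], 0.96), ([273.7, 174.4], 0.95)]
top stand_collar [([273.7, 171.8], 0.87), ([180.9, 286.5], 0.73), ([398.3, 144.8], 0.7), ([469.8, 202.5], 0.69)]
top under_hook [([276.1, 171.4], 0.95), ([182.8, 287.7], 0.78)]
[[479.6, 0.0, 325.8], [0.0, 479.6, 204.6], [0.0, 0.0, 1.0]] [[-0.001, -0.98, 0.201, 0.261], [-1.0, 0.002, 0.003, 0.069], [-0.003, -0.201, -0.98, 1.468], [0.0, 0.0, 0.0, 1.0]] [-0.124  0.     0.     0.     0.   ]
{'clock': 0.6, 'joint_pos': [-1.471, 0.313, 0.046, 1.304, 0.0, 1.431], 'qvel': [0.0, -0.0, -0.0, -0.002, -0.001, 0.0], 'tau': [-0.0, -48.015, 29.866, 0.0, -0.0, -0.0], 'tcp_pos': [0.137, -0.559, 0.248], 'orientation': [0.0, 0.993, 0.12, 0.0], 'wrist_force': [-0.628, -0.588, 0.072], 'ft_torque': [-0.014, -0.027, 0.068], 'grip_force': 0.0, 'finger_gap': 0.085}
[[-0.    -0.962 -0.272  0.068]
 [ 1.    -0.     0.    -0.   ]
 [-0.    -0.272  0.962 -0.125]
 [ 0.     0.     0.     1.   ]]
```

View pics/scene0.png

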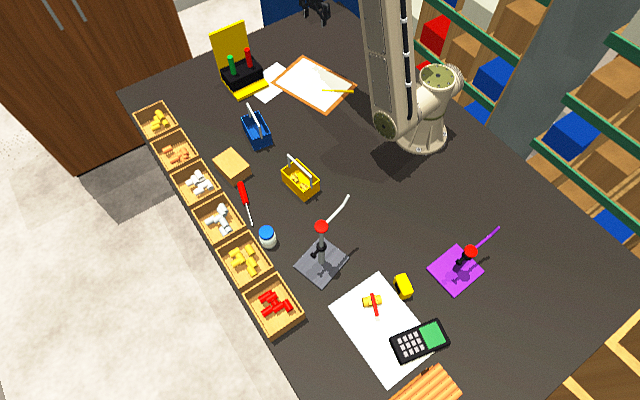

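View pics/top0.png

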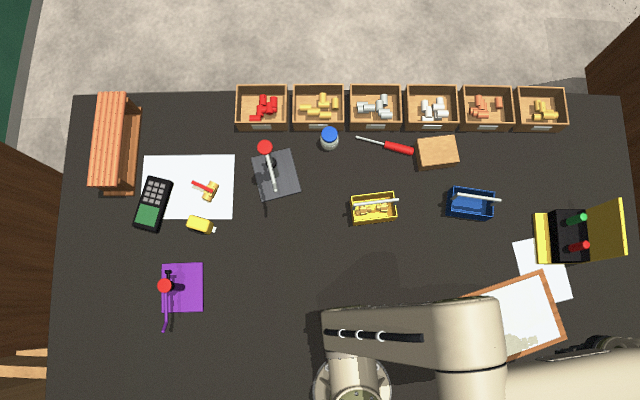

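The yellow caddy is at scene (299,180) and top (373,208). The grey-foot stand has its red cap at scene (321,226) and top (264,147), and its hook tip at scene (348,196) and top (275,190). The purple stand is a decoy. Next I'll triangulate these.

```bash
cat > h.py <<'E'
from workcell import env
import cv2,numpy as np
def ray(c,p,pose=None):
    k=env.calibration(c)
    q=cv2.undistortPoints(np.array([[p]],float),np.array(k["K"]),np.array(k["distortion"]))[0,0]
    T=np.array(k["T"]) if pose is None else pose@np.array(k["tool_from_camera"])
    d=T[:3,:3]@np.r_[q,1]; return T[:3,3],d/np.linalg.norm(d)
def atz(c,p,z,pose=None):
    o,d=ray(c,p,pose); return o+d*(z-o[2])/d[2]
def tri(rs):
    A=sum(np.eye(3)-np.outer(d,d) for o,d in rs); b=sum((np.eye(3)-np.outer(d,d))@o for o,d in rs)
    x=np.linalg.solve(A,b); return x,[round(float(np.linalg.norm(np.cross(x-o,d))),4) for o,d in rs]
def pose(s):
    from scipy.spatial.transform import Rotation as R
    w,x,y,z=s["orientation"];T=np.eye(4);T[:3,:3]=R.from_quat([x,y,z,w]).as_matrix();T[:3,3]=s["tcp_pos"];return T
E
python3 - <<'E'
from h import *
def blob(im,box,kind):
    x0,y0,x1,y1=box; r=im[y0:y1,x0:x1].astype(int); R,G,B=r[...,0],r[...,1],r[...,2]
    m=(R>150)&(G<90)&(B<90) if kind=="red" else (r.min(2)>140)
    n,l,st,ce=cv2.connectedComponentsWithStats(m.astype(np.uint8)); i=1+np.argmax(st[1:,4])
    ys,xs=np.where(l==i); P=np.c_[xs+x0,ys+y0].astype(float); c=P.mean(0)
    u=np.linalg.svd(P-c)[2][0]; t=(P-c)@u
    return c,c+u*t.min(),c+u*t.max(),len(P)
S=cv2.imread("pics/scene0.png")[:,:,::-1];T=cv2.imread("pics/top0.png")[:,:,::-1]
cs=blob(S,(305,212,335,245),"red");ct=blob(T,(252,135,278,158),"red")
print("cap",cs[0],cs[3],ct[0],ct[3],tri([ray("scene",cs[0]),ray("top",ct[0])]))
hs=blob(S,(320,185,360,225),"w");ht=blob(T,(262,154,285,200),"w");print("hook",hs,ht)
for a in hs[1:3]:
  for b in ht[1:3]: print(tri([ray("scene",a),ray("top",b)]))
for c,im,bx in(("scene",S,(280,145,325,185)),("top",T,(340,190,410,212))):
    b=blob(im,bx,"w");print("handle",b);print([atz(c,p,.130).round(4) for p in b[:3]])
print("foot",atz("top",(276,174),.012))
big=np.hstack([cv2.resize(T[130:205,245:305],None,fx=6,fy=6,interpolation=2),cv2.resize(S[180:255,300:360],None,fx=6,fy=6,interpolation=2)])
cv2.imwrite("pics/zoom.png",big[:,:,::-1])
E
```

```text
cap [320.70779221 225.63636364] 154 [264.34636872 146.51955307] 179 (array([0.65711532, 0.23244207, 0.2832146 ]), [0.0006, 0.0006])
hook (array([337.76271186, 209.11016949]), array([349.33451381, 195.10244373]), array([326.66237275, 222.54718706]), 118) (array([271.02941176, 172.44117647]), array([275.73607013, 191.06669493]), array([266.4071915 , 154.14980239]), 136)
(array([0.53517066, 0.20075471, 0.29099494]), [0.0025, 0.0025])
(array([0.58758201, 0.22877666, 0.39263085]), [0.0223, 0.0223])
(array([0.58436389, 0.19871108, 0.15371183]), [0.0216, 0.0216])
(array([0.63703407, 0.22926053, 0.27587038]), [0.003, 0.003])
handle (array([298.95918367, 165.33673469]), array([287.03149373, 153.96696087]), array([311.09272187, 176.90272825]), 98)
[array([ 0.5412, -0.0679,  0.13  ]), array([ 0.5491, -0.1341,  0.13  ]), array([ 0.5335, -0.0028,  0.13  ])]
handle (array([375.44285714, 201.57142857]), array([398.09186273, 198.73301486]), array([352.92399639, 204.3935323 ]), 140)
[array([ 0.5432, -0.0686,  0.13  ]), array([ 0.5514, -0.1338,  0.13  ]), array([ 0.5351, -0.0042,  0.13  ])]
foot [0.65740716 0.22993833 0.012     ]
```

View pics/zoom.png

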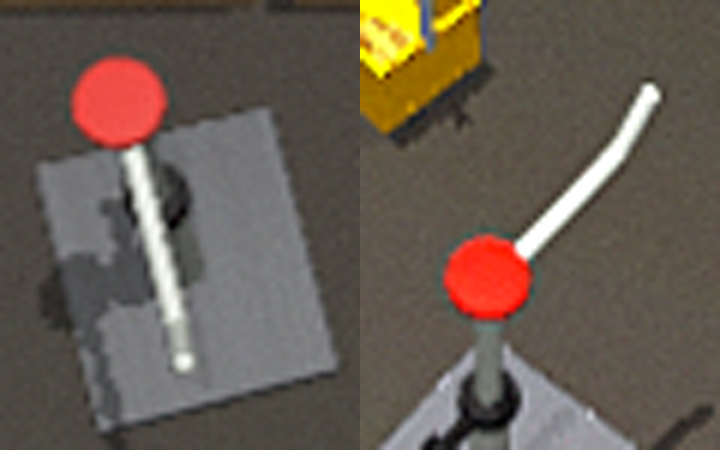

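The cap top is about 0.283 m up at (0.657, 0.232). The hook points along world yaw 194.6°, the seat middle is at about (0.579, 0.2125), and the seat top is at about 0.270. The caddy handle middle is at (0.542, -0.069) with yaw of about 6.9°. I'll turn the tool, go above the grip point on the caddy's -y side, and look from there.

```bash
python3 -m pendant '[[1,0,0,0,-0.181],[1,0,0,0,-0.181],[1,0,0,0,-0.181],[1,0,0,0,-0.181],[1,0,0,0,-0.181],[1,0,0,0,-0.181],[1,0,0,0,-0.181],[1,0,0,0,-0.181]]' 100
python3 -m pendant '[[1,0.0334,0.0385,0,0],[1,0.0334,0.0385,0,0],[1,0.0334,0.0385,0,0],[1,0.0334,0.0385,0,0],[1,0.0334,0.0385,0,0],[1,0.0334,0.0385,0,0],[1,0.0334,0.0385,0,0],[1,0.0334,0.0385,0,0]]'
python3 -m pendant '[[1,0.0334,0.0385,0,0],[1,0.0334,0.0385,0,0],[1,0.0334,0.0385,0,0],[1,0.0334,0.0385,0,0],[1,0,0,0,0],[1,0,0,0,0]]'
python3 - <<'E'
from h import *
s=env.get_state();P=pose(s);print(P.round(4))
im=env.read_camera("wrist");cv2.imwrite("pics/w1.png",im[:,:,::-1])
for l in ("caddy_handle","elbow","tee"):
  for d in env.recognise("wrist",l): print(l,d,atz("wrist",d["centre"],.13 if l[0]=="c" else .02,P).round(4))
E
```

```text
clock: 1.6
tcp_pos: [0.1365, -0.5586, 0.2484]
orientation: [0.0, 0.662, 0.749, -0.0]
wrist_force: [-0.1, 0.1, -0.1]
finger_gap: 0.0853
grip_force: 0.0
clock: 2.6
tcp_pos: [0.4123, -0.256, 0.2486]
orientation: [0.001, 0.665, 0.747, -0.0]
wrist_force: [-0.7, -0.1, 1.1]
finger_gap: 0.0854
grip_force: 0.0
clock: 3.35
tcp_pos: [0.5483, -0.1065, 0.2481]
orientation: [-0.0, 0.664, 0.747, -0.0]
wrist_force: [0.3, -0.8, 0.4]
finger_gap: 0.0853
grip_force: 0.0
[[-1.175e-01  9.931e-01 -7.000e-04  5.483e-01]
 [ 9.931e-01  1.175e-01 -2.000e-04 -1.065e-01]
 [-2.000e-04 -7.000e-04 -1.000e+00  2.481e-01]
 [ 0.000e+00  0.000e+00  0.000e+00  1.000e+00]]
caddy_handle {'centre': [315.4, 128.2], 'score': 0.98} [ 0.5391 -0.0577  0.13  ]
elbow {'centre': [329.5, 168.0], 'score': 0.62} [ 0.5574 -0.1039  0.02  ]
tee {'centre': [329.4, 98.3], 'score': 0.88} [ 0.5489 -0.0373  0.02  ]
tee {'centre': [315.3, 128.4], 'score': 0.23} [ 0.5388 -0.0668  0.02  ]
```

View pics/w1.png

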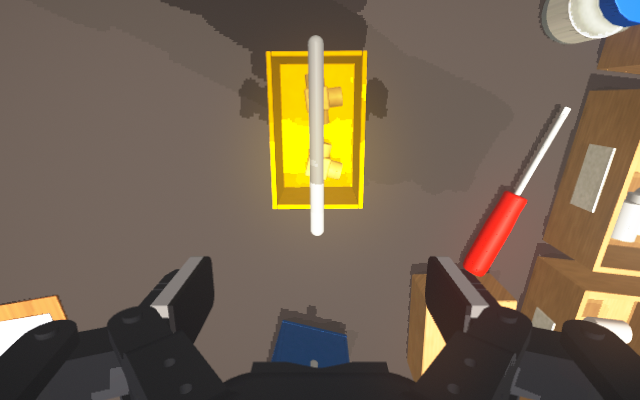

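The handle bar runs from (316,40) to (317,232), nearly parallel to the tool's x axis. The tee is at (329,98) and the elbow at (329,165). I'll convert the bar ends.

Run:
```python
from h import *
P=pose(env.get_state())
for p in ((316,37),(317.2,235)):
    w=atz("wrist",p,.13,P); print(w.round(4),(np.linalg.inv(P)@np.r_[w,1]).round(4))
for p in ((268,52),(366,51),(363,208),(273,208)):
    w=atz("wrist",p,.072,P); print(w.round(4),(np.linalg.inv(P)@np.r_[w,1]).round(4))
```

```text
[ 0.5331 -0.003   0.13  ] [ 0.1057 -0.0028  0.1184  1.    ]
[ 0.5488 -0.1348  0.13  ] [-0.0271 -0.0023  0.1185  1.    ]
[ 0.4954 -0.0094  0.072 ] [ 0.1036 -0.041   0.1764  1.    ]
[5.716e-01 1.000e-04 7.200e-02] [0.1043 0.0358 0.1764 1.    ]
[ 0.5884 -0.1276  0.072 ] [-0.0245  0.0379  0.1765  1.    ]
[ 0.5094 -0.1367  0.072 ] [-0.0244 -0.0417  0.1765  1.    ]
```

```bash
python3 -m pendant '[[1,0.001,-0.0025,0.03,0],[1,0,0,0.03,0],[1,0,0,0.03,0],[1,0,0,0.03,0],[1,0,0,0,0],[-1,0,0,0,0],[-1,0,0,0,0],[-1,0,0,0,0]]' 100
python3 -m pendant '[[-1,0,0,0,0],[-1,0,0,0,0],[-1,0,0,0,0],[-1,0,0,0,0],[-1,0,0,0,0],[-1,0,0,0,0]]' 100
```

```text
clock: 4.55
tcp_pos: [0.5467, -0.1062, 0.1295]
orientation: [0.001, 0.665, 0.747, 0.0]
wrist_force: [0.1, -0.2, -0.5]
finger_gap: 0.0321
grip_force: 0.0
clock: 5.3
tcp_pos: [0.5464, -0.106, 0.129]
orientation: [0.001, 0.664, 0.747, 0.0]
wrist_force: [-1.4, -0.1, 6.1]
finger_gap: 0.0068
grip_force: 97.8
```

```bash
python3 -m pendant '[[-1,0,0,-0.005,0],[-1,0,0,-0.01,0],[-1,0,0,-0.015,0],[-1,0,0,-0.02,0],[-1,0,0,-0.02,0],[-1,0,0,-0.01,0],[-1,0,0,0,0],[-1,0,0,0,0]]' 100
python3 - <<'E'
from h import *
im=env.read_camera("wrist");cv2.imwrite("pics/w2.png",im[:,:,::-1])
s=env.get_state();print(s["finger_gap"],s["ft_torque"])
E
```

```text
clock: 6.3
tcp_pos: [0.5456, -0.1058, 0.2076]
orientation: [-0.001, 0.665, 0.747, -0.0]
wrist_force: [1.2, -0.2, -2.4]
finger_gap: 0.0063
grip_force: 97.9
0.006849093629616975 [-0.09765781 -0.0604021   0.13632981]
```

View pics/w2.png

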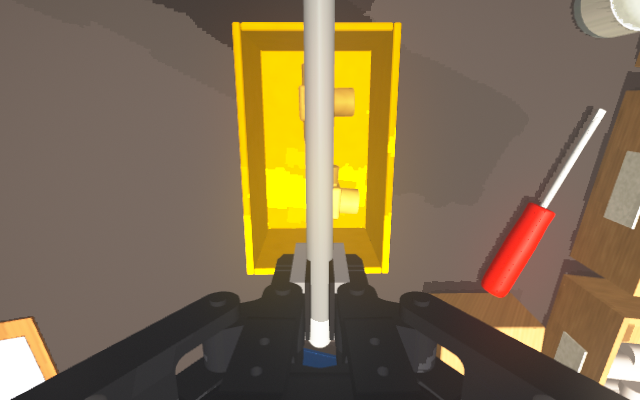

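The caddy is held level and both fittings are in it. Next I'll rise, turn to the hook's yaw, and travel to the staging point beyond the tip.

```bash
python3 -m pendant '[[-1,0,0,-0.01,-0.02],[-1,0,0,-0.02,-0.03],[-1,0,0,-0.02,-0.03],[-1,0,0,-0.02,-0.03],[-1,0,0,-0.02,-0.02],[-1,0,0,-0.01,-0.007],[-1,0,0,0,0]]' 100
python3 -m pendant '[[-1,0.01,0.001,0,0],[-1,0.02,0.002,0,0],[-1,0.03,0.003,0,0],[-1,0.03,0.003,0,0],[-1,0.03,0.003,0,0],[-1,0.03,0.003,0,0],[-1,0.03,0.003,0,0],[-1,0.03,0.003,0,0]]'
python3 -m pendant '[[-1,0.025,0.001,0,0],[-1,0.015,0.001,0,0],[-1,0.01,0,0,0],[-1,0,0,0,0],[-1,0,0,0,0],[-1,0,0,0,0]]'
python3 - <<'E'
from h import *
s=env.get_state();P=pose(s);print(P.round(4));np.save("p3.npy",P)
im=env.read_camera("wrist");cv2.imwrite("pics/w3.png",im[:,:,::-1])
for c in("scene","top"): cv2.imwrite(f"pics/{c}3.png",env.read_camera(c)[:,:,::-1])
E
```

```text
clock: 7.22
tcp_pos: [0.5464, -0.106, 0.3089]
orientation: [0.001, 0.612, 0.791, 0.0]
wrist_force: [0.7, 0.1, -3.9]
finger_gap: 0.0067
grip_force: 97.9
clock: 8.22
tcp_pos: [0.5122, 0.1049, 0.3078]
orientation: [-0.001, 0.611, 0.791, -0.0]
wrist_force: [0.1, -0.6, -3.3]
finger_gap: 0.0068
grip_force: 97.9
clock: 8.98
tcp_pos: [0.5032, 0.1509, 0.3082]
orientation: [0.0, 0.612, 0.791, -0.0]
wrist_force: [-0.2, 0.4, -3.5]
finger_gap: 0.0065
grip_force: 98.0
[[-2.501e-01  9.682e-01  0.000e+00  5.032e-01]
 [ 9.682e-01  2.501e-01 -3.000e-04  1.509e-01]
 [-3.000e-04 -1.000e-04 -1.000e+00  3.082e-01]
 [ 0.000e+00  0.000e+00  0.000e+00  1.000e+00]]
```

View pics/w3.png

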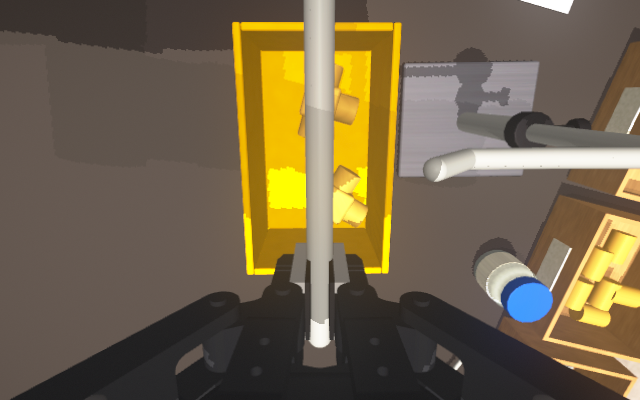

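The hook tip is at (434,168) and the flat seat bar runs level along row ~157, so it is perpendicular to the handle. I'll convert these, and look for height confirmation by triangulating the tip with the scene view.

Run:
```python
from h import *
P=np.load("p3.npy");I=np.linalg.inv(P)
f=lambda p,z:(I@np.r_[atz("wrist",p,z,P),1])[:3].round(4)
print("tip end",f((427,169),.289),"tip",f((434,168),.289))
for u in(500,560,630): print("seat",f((u,157.5),.265))
print("rim ends",f((316,26),.251),f((318,268),.251))
for p in ((316,37),):pass
print("tip tri scene0", tri([ray("wrist",(432,169),P),ray("scene",(348.2,195.3))]))
print("tip tri top0", tri([ray("wrist",(432,169),P),ray("top",(275.5,190.5))]))
S=cv2.imread("pics/scene3.png");cv2.imwrite("pics/z3.png",cv2.resize(S[150:290,270:400],None,fx=4,fy=4,interpolation=2))
```

```text
tip end [0.0411 0.0433 0.0192] tip [0.0415 0.0462 0.0192]
seat [0.0419 0.0846 0.0432]
seat [0.0419 0.1126 0.0432]
seat [0.0418 0.1449 0.0432]
rim ends [ 0.1012 -0.0023  0.0572] [-0.0226 -0.0015  0.0572]
tip tri scene0 (array([0.53648742, 0.20172932, 0.29070885]), [0.0005, 0.0005])
tip tri top0 (array([0.54122672, 0.20090495, 0.27747038]), [0.0003, 0.0003])
```

View pics/z3.png

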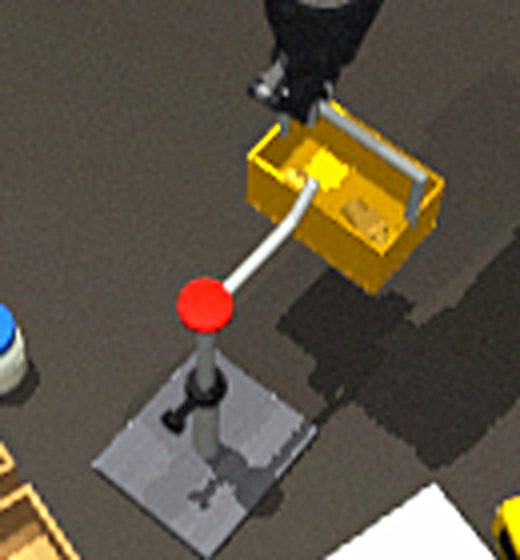

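The height is confirmed (tip centre ~0.290). I'll thread the hook now: +2.5 mm in x and +91 mm in y, watching the force.

```bash
python3 -m pendant '[[-1,0.0025,0.005,0,0],[-1,0,0.01,0,0],[-1,0,0.012,0,0],[-1,0,0.012,0,0],[-1,0,0.011,0,0],[-1,0,0,0,0]]'
python3 -m pendant '[[-1,0,0.01,0,0],[-1,0,0.012,0,0],[-1,0,0.01,0,0],[-1,0,0.006,0,0],[-1,0,0.0035,0,0],[-1,0,0,0,0],[-1,0,0,0,0]]'
python3 - <<'E'
from h import *
s=env.get_state();print(s["tcp_pos"],s["wrist_force"],s["ft_torque"]);np.save("p4.npy",pose(s))
im=env.read_camera("wrist");im2=env.read_camera("scene")[150:290,290:400]
cv2.imwrite("pics/w4.png",np.hstack([im[:,200:],cv2.resize(im2,(314,400))])[:,:,::-1])
E
```

```text
clock: 9.88
tcp_pos: [0.5516, 0.1667, 0.3077]
orientation: [-0.0, 0.612, 0.791, -0.0]
wrist_force: [-0.2, -0.5, -3.4]
finger_gap: 0.0064
grip_force: 98.0
clock: 10.75
tcp_pos: [0.5906, 0.1769, 0.3083]
orientation: [-0.0, 0.612, 0.791, -0.0]
wrist_force: [0.5, 0.2, -3.8]
finger_gap: 0.007
grip_force: 98.0
[0.59064506 0.17694679 0.30832311] [ 0.45628635  0.24159043 -3.78997822] [-0.11075751 -0.05224421 -0.07476969]
```

View pics/w4.png

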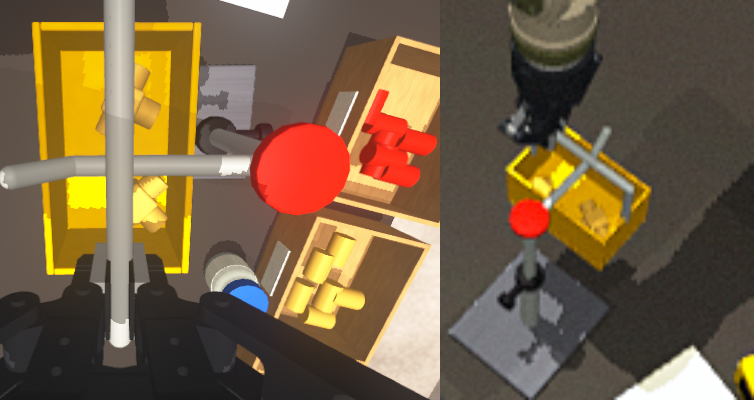

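The hook passes through the window: tip left of the bar, cap right of it, and the bar over the flat seat. I'll lower now, slowly near the end.

```bash
python3 -m pendant '[[-1,0,0,0.004,0],[-1,0,0,0.006,0],[-1,0,0,0.006,0],[-1,0,0,0.005,0],[-1,0,0,0.003,0],[-1,0,0,0.001,0],[-1,0,0,0,0]]'
python3 -m pendant '[[-1,0,0,0.001,0],[-1,0,0,0.001,0],[-1,0,0,0.001,0],[-1,0,0,0,0]]'
```

```text
clock: 11.72
tcp_pos: [0.5909, 0.1769, 0.2833]
orientation: [0.0, 0.612, 0.791, 0.0]
wrist_force: [-0.3, 0.2, -4.3]
finger_gap: 0.0066
grip_force: 98.0
clock: 12.22
tcp_pos: [0.5908, 0.1769, 0.2802]
orientation: [-0.0, 0.612, 0.791, -0.0]
wrist_force: [-0.4, 0.5, -3.7]
finger_gap: 0.0066
grip_force: 98.0
```

```bash
for i in 1; do python3 -m pendant '[[-1,0,0,0.001,0],[-1,0,0,0.001,0],[-1,0,0,0,0]]' | grep -E "pos|wrist"; python3 -m pendant '[[-1,0,0,0.001,0],[-1,0,0,0.001,0],[-1,0,0,0,0]]' | grep -E "pos|wrist"; done
```

```text
tcp_pos: [0.5908, 0.1769, 0.2781]
wrist_force: [-0.0, 0.3, -3.1]
tcp_pos: [0.591, 0.177, 0.2764]
wrist_force: [-0.1, -0.0, -1.7]
```

```bash
python3 -m pendant '[[-1,0,0,0.0005,0],[-1,0,0,0,0]]' | grep -E "pos|wrist"; python3 -m pendant '[[-1,0,0,0.0005,0],[-1,0,0,0,0]]' | grep -E "pos|wrist|ori"
```

```text
tcp_pos: [0.591, 0.177, 0.2761]
wrist_force: [0.1, -1.1, -1.7]
tcp_pos: [0.5911, 0.177, 0.2757]
orientation: [0.0, 0.612, 0.791, 0.0]
wrist_force: [0.3, 0.2, 1.1]
```

It has seated: the hook carries the weight plus about 1 N. I'll ease the grip and open slowly.

```bash
python3 -m pendant '[[-1,0,0,0,0],[-1,0,0,0,0],[-1,0,0,0,0]]' 20 | grep -E "pos|wrist|grip|gap"; python3 -m pendant '[[-0.75,0,0,0,0],[-0.7,0,0,0,0],[-0.6,0,0,0,0],[-0.5,0,0,0,0],[-0.3,0,0,0,0],[-0.1,0,0,0,0],[0,0,0,0,0],[0,0,0,0,0]]'
python3 - <<'E'
from h import *
im=env.read_camera("wrist");im2=env.read_camera("scene")[150:290,290:400]
cv2.imwrite("pics/w5.png",np.hstack([im[:,200:],cv2.resize(im2,(314,400))])[:,:,::-1])
E
```

```text
tcp_pos: [0.591, 0.177, 0.2755]
wrist_force: [0.9, -0.1, 1.1]
finger_gap: 0.0065
grip_force: 98.7
clock: 14.85
tcp_pos: [0.5909, 0.1769, 0.2752]
orientation: [0.0, 0.612, 0.791, -0.0]
wrist_force: [-0.4, 0.5, 0.2]
finger_gap: 0.0426
grip_force: 0.0
```

View pics/w5.png

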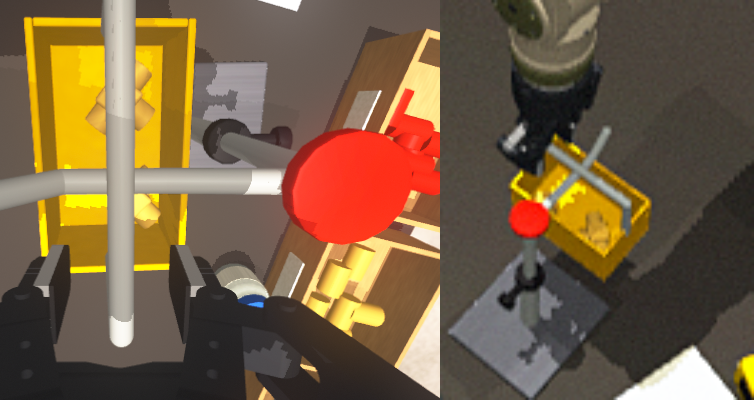

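The caddy hangs on the seat and the fingers are clear on both sides of the bar. I'll retreat straight up, let it settle and check.

```bash
python3 -m pendant '[[0,0,0,-0.01,0],[0,0,0,-0.02,0],[0,0,0,-0.03,0],[0,0,0,-0.03,0],[0,0,0,-0.03,0],[0,0,0,-0.02,0],[0,-0.03,0,0,0],[0,-0.03,0,0,0]]'
python3 -m pendant '[[0,-0.02,0,0,0],[0,0,0,0,0],[0,0,0,0,0],[0,0,0,0,0],[0,0,0,0,0],[0,0,0,0,0],[0,0,0,0,0],[0,0,0,0,0]]' >/dev/null
python3 - <<'E'
from h import *
im=env.read_camera("wrist")
s1=env.read_camera("scene")[150:290,290:400].copy()
for _ in range(8): s2=env.read_camera("scene")[150:290,290:400]
print("motion",np.abs(s1.astype(int)-s2).mean())
cv2.imwrite("pics/w6.png",np.hstack([im[:,150:590],cv2.resize(s2,(314,400))])[:,:,::-1])
E
```

```text
clock: 15.95
tcp_pos: [0.6062, 0.1187, 0.4165]
orientation: [0.001, 0.611, 0.791, 0.001]
wrist_force: [0.0, 0.8, -0.1]
finger_gap: 0.0429
grip_force: 0.0
motion 3.2223809523809526
```

View pics/w6.png

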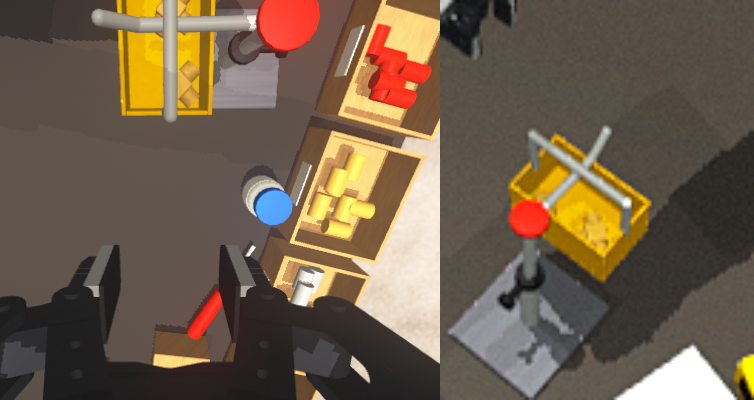

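The caddy hangs by mid-handle on the seat, about level, with both fittings inside and the gripper well clear. I'll let it settle a little longer, then hand in.

```bash
python3 -m pendant '[[0,0,0,0,0],[0,0,0,0,0],[0,0,0,0,0],[0,0,0,0,0],[0,0,0,0,0],[0,0,0,0,0],[0,0,0,0,0],[0,0,0,0,0]]' >/dev/null
python3 -m pendant '[[0,0,0,0,0],[0,0,0,0,0],[0,0,0,0,0],[0,0,0,0,0],[0,0,0,0,0],[0,0,0,0,0],[0,0,0,0,0],[0,0,0,0,0]]' | grep clock
python3 - <<'E'
from h import *
a=env.read_camera("scene").astype(int)
for _ in range(6): b=env.read_camera("scene").astype(int)
d=np.abs(a-b);print("caddy",d[150:290,290:400].mean(),"background",d[300:400,330:440].mean())
print(env.hand_in())
E
```

```text
clock: 19.45
caddy 3.1152813852813854 background 1.8824242424242423
the job is handed in; nothing more can be done
None
```

The yellow caddy hangs by the middle of its handle on the stand's hook (cap top about 0.283 m, seat about 0.270 m), about level by eye, with both fittings inside and the gripper clear; I handed the job in at about 20 s. The last check showed slightly more picture change around the caddy than in the background, so I can't rule out a small remaining swing.

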